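Send the water to the washer's hose tail

TASK

Set the laundry tap set to fill the washing machine, only by pushing with the fingertips: first push the diverter's pointed arm round until it points straight along its branch pipe at the tall ribbed hose outlet (not the short capped one), and only then push the supply tap's plain lever round until it is fully open, in line with the pipe. Do not squeeze the arms between the fingers, and leave the things standing around where they are.

Things in the scene. Friction and masses are not known exactly. Their poses are not given: they have to be found in the camera images.
- tapset: fixed pipework, origin on the bench. In its frame a 20 mm copper pipe runs along y at z = 50 mm from the inlet riser (y = +185 mm) through the supply tap (y = +90) to the round diverter (y = -90, 54 mm across). From there two branch pipes leave at 0.87 rad either side of -y, each to an upright outlet 130 mm from the diverter's axis. Bodies reach 69 mm (tap) and 74 mm (diverter) high
- diverter (a joint): angle of the diverter's pointed arm, rad: 0 pointing along the tap set's -y (midway, shut off), grows counter-clockwise seen from above, stops at +-1.3; it points along the +x branch at +0.87, along the -x branch at -0.87. Vertical axis, stiff (0.12 N m), stays where it is left
- diverter_pivot (a point): on the diverter arm's axis at the arm's mid-height, 96 mm above the bench. The steel arm is a flat bar 22 mm wide with a hub 44 mm across and an arrow nose; it spans z = 88 to 104 mm (a 6 mm middle rib reaches 107 mm), with free space under it down to the pipes
- diverter_tip (a point): the point of the diverter's arm, 95 mm from its axis; x along the arm outwards, y to its left, z up. The full 22 mm width ends 74 mm from the axis
- supply (a joint): angle of the supply tap's lever, rad: 0 shut (square to the pipe, pointing along the tap set's -x), grows clockwise seen from above to the stop at 1.571, fully open (in line with the pipe, pointing along +y over the inlet end). Vertical axis, stiff (0.12 N m), stays where it is left
- supply_pivot (a point): on the supply lever's axis, at the lever's mid-height, 96 mm above the bench. The steel lever is a plain straight flat bar 22 mm wide with a hub 32 mm across; it spans z = 88 to 104 mm (a 6 mm middle rib reaches 107 mm)
- supply_tip (a point): the end of the supply lever, 95 mm from its axis; x along the lever outwards, y to its left, z up
- hose_outlet: the tall outlet, at the end of one branch pipe (either one): upright brass fitting with a ribbed hose tail, 135 mm high, 36 mm across below and 26 mm at the ribs, fixed; origin on the bench on its axis
- capped_outlet: the short outlet, at the end of the other branch pipe: upright brass fitting closed by a broad cap, 86 mm high, 56 mm across, fixed; origin on the bench on its axis
- scoop: white plastic measuring cup, 60 mm across, 55 mm high, open top, loose bystander; origin at the underside below its middle
- aerosol: green spray can, 54 mm across, 150 mm high, loose bystander; origin at the underside below its middle
- jar: white jar with steel lid, 72 mm across, 90 mm high, loose bystander; origin at the underside below its middle
- detergent: blue detergent bottle, 80 mm across, 210 mm high, loose bystander; origin at the underside below its middle
- soapbox: cardboard soap-powder box 70 x 120 x 90 mm, loose bystander; origin at the underside below its middle
- brush: scrubbing brush lying down, about 0.2 m long, loose bystander; origin at the underside
- pegtub: shallow open blue tub 140 x 160 x 70 mm, loose bystander; origin at the underside below its middle
Not all that is in view belongs to the job. What is shaped like the hose_outlet but blue, purple or red is not meant.

How it is judged:
By the outcome, as a careful person would: the job done as asked, in the order asked, and still so for the second after the job is handed in, with the robot touching nothing.
It also fails if it takes over 61 s, if anything falls off the work surface, if the arm or the gripper's body presses on something with over 40 N, if the wrist force passes 120 N, or if a joint passes its speed limit or range.

ROBOT

A 7-joint arm with a two-finger parallel gripper is mounted at the origin on the work surface. World frame = base frame: x ahead of the robot, y to its left, z up, the work surface at z = 0. Lengths are in m, angles in rad, forces in N, time in s.
With the tool pointing down it reaches from about 0.4 to 0.85 m from the base axis. Payload 10.4 kg.
Tool frame: the origin (TCP) lies between the finger pads; the fingertips stand 11 mm ahead of it and the grasp point (between the pads) lies 8 mm behind it (tip_reach is the distance from the TCP to the fingertips, in m); z points along the fingers, y is the line along which they close (so a half turn about z gives the same grasp; the last joint's range is limited). The gripper opens to 85 mm and grips with 20 to 120 N. Pads are 22 mm wide; open, the fingers measure 114 mm over their backs; the gripper's body (76 mm by 85 mm) begins 54 mm behind the grasp point. The pads swing forward as they close: fully open they stand 13 mm farther back than shut.
Start: joints at [-1.219, 0.332, -0.065, 1.46, 0.022, 1.35, -0.088], TCP at [0.229, 0.582, 0.242] pointing down, gripper open.
Joint ranges: [-2.6, 2.6], [-0.5, 2.12], [-1.47, 1.34], [0.16, 2.42], [-1.27, 4.41], [0.06, 2.06], [-2.6, 2.6]. Speed limits (rad/s): [2.22, 2.22, 2.79, 2.79, 3.14, 3.14, 3.14].

INTERFACE

Orientations are given as a unit quaternion [x, y, z, w].
In Python, from workcell import * gives the robot as it stands.
- The arm moves only by the shell command python3 -m inch 'ROWS' [OPENING] [FORCE]. ROWS is JSON, a list of rows, each an object with "slide": the shift along the world's x, y, z in m, a list of three; "yaw": the turn about the world's z in rad. A call has 1 to 20 rows; each row is the pose to reach, as a shift and turn from the pose commanded when the call began; what a row does not reach only later rows make up. A row lasts 1/12 s, in which the tool goes at most 41.7 mm and 7.16 degrees, less where a joint would pass 70% of its speed; a pose out of reach is approached as far as the arm can. A call with a gripper value outside its range is refused whole. OPENING is the closure in counts, from 0 (fully open) to 255 (shut), set as the call begins (- or left out, the last holds). The fingers move at their own pace and stop on an object; FORCE is the grip in N (left out, the last holds). Time passes only in rows, so rows that repeat a pose let the fingers close. It gives the time, the measured TCP pose, the force, the opening and the grip force at its end, in the units of the state.
- get_obs(): the state, without advancing time (a new reading comes with each control period).
- camera(name): name is "scene" or "top"; returns a dict with "frame" (400x640x3 uint8, red, green, blue), "fx", "fy", "cx", "cy" (pixels), "extrinsics" (4x4, takes a point from world to camera coordinates). Camera axes: x right, y down, z forward; pixel columns grow to the right and rows downward; lengths in m; the calibration is good to about 2 mm. A picture is of the moment at which its call begins. There is no depth.
- hand_in(): hands the job in; it is judged then, once.
The state is a dict: "clock": time; "joint_pos": joint angles; "joint_velocities": joint speeds; "tau": joint torques, N m; "position": TCP position; "ee_rot": TCP orientation; "ft_force": force on the tool from outside, world axes, zero at the start; "torque": the same for the moment, N m; "grip_width": opening from 0.0 (shut) to 1.0 (fully open); "grasp_force": force on a finger pad.
Only numpy, scipy, OpenCV 4.12 (cv2) and the standard library are available. Lean on these libraries where they do the work, as an engineer would, in place of code of your own. Each camera call takes 0.05 s, during which the arm holds its last target. There are 200 camera calls.

## Working session

There is one attempt and no reset: what is moved stays moved. The work goes in short steps, Python scripts to look and compute and a shell command to move; the robot and the scene stay as the last step left them, time stands still between calls to the robot, and variables do not carry over. Pictures are saved under pics/ and viewed, at most 10 in all, crops included, and the job is handed in when it is done.

```bash
mkdir -p pics; cat > h.py <<'E'
from workcell import *
import numpy as np, cv2
def ray(c,u,v,z):
    E=np.array(c["extrinsics"]);R=E[:3,:3];t=E[:3,3];o=-R.T@t
    d=R.T@np.array([(u-c["cx"])/c["fx"],(v-c["cy"])/c["fy"],1]);return o+d*(z-o[2])/d[2]
def proj(c,p):
    E=np.array(c["extrinsics"]);q=E[:3,:3]@np.array(p)+E[:3,3];return q[0]/q[2]*c["fx"]+c["cx"],q[1]/q[2]*c["fy"]+c["cy"]
def snap(n,f):
    c=camera(n);cv2.imwrite(f"pics/{f}.png",c["frame"][:,:,::-1]);return c
E
python3 - <<'E'
from h import *
for n in("scene","top"):
    c=snap(n,n+"0");E=np.array(c["extrinsics"]);print(n,c["fx"],c["cx"],c["cy"],-E[:3,:3].T@E[:3,3])
o=get_obs();print(o["clock"],o["position"],o["ee_rot"],o["grip_width"])
E
```

```text
scene 483.7494021562179 310.3768262208973 203.67857843827161 [ 1.3114478  -0.19477985  1.28671296]
top 520.4775359947713 322.87262405070453 192.88770995663177 [0.21493512 0.00672383 1.78590749]
0.1 [0.22870299 0.58130616 0.2415986 ] [ 1.86304024e-01  9.82491943e-01 -6.19590981e-04 -8.89241496e-05] 0.9973889431884257
```

View pics/scene0.png

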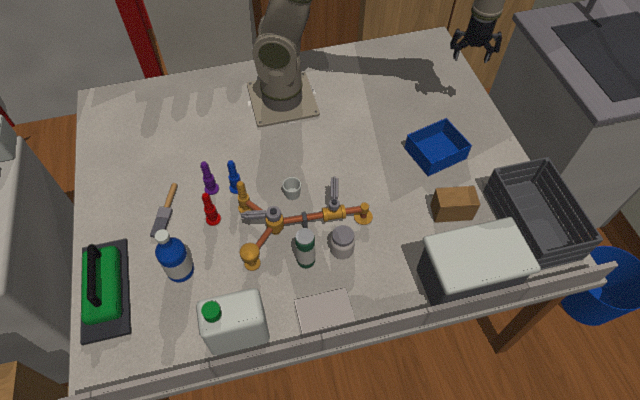

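View pics/top0.png

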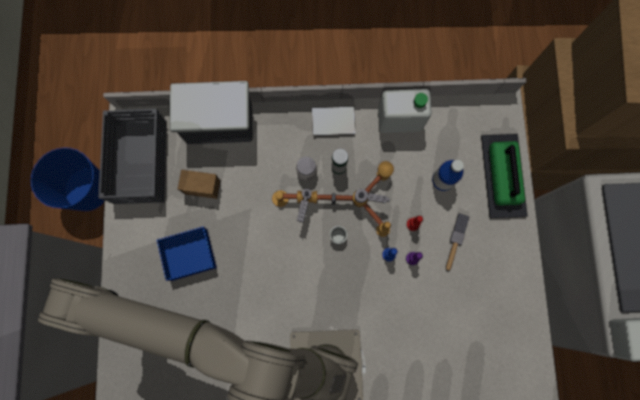

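```bash
python3 - <<'E'
from h import *
a=cv2.imread("pics/scene0.png")[150:285,190:390];b=cv2.imread("pics/top0.png")[130:270,260:440]
a=cv2.resize(a,(800,540),interpolation=cv2.INTER_CUBIC);cv2.imwrite("pics/c1.png",a)
b=cv2.resize(b,(720,560),interpolation=cv2.INTER_CUBIC);cv2.imwrite("pics/c2.png",b)
E
```

```text
(no output)
```

View pics/c1.png

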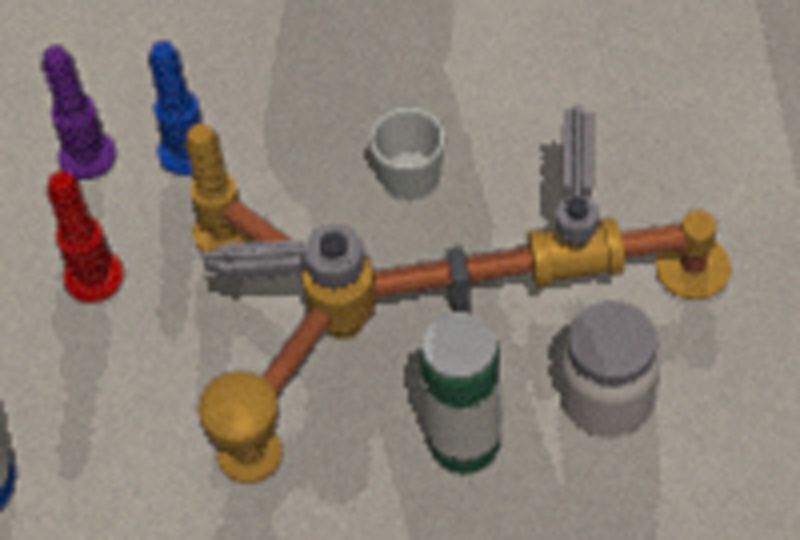

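View pics/c2.png

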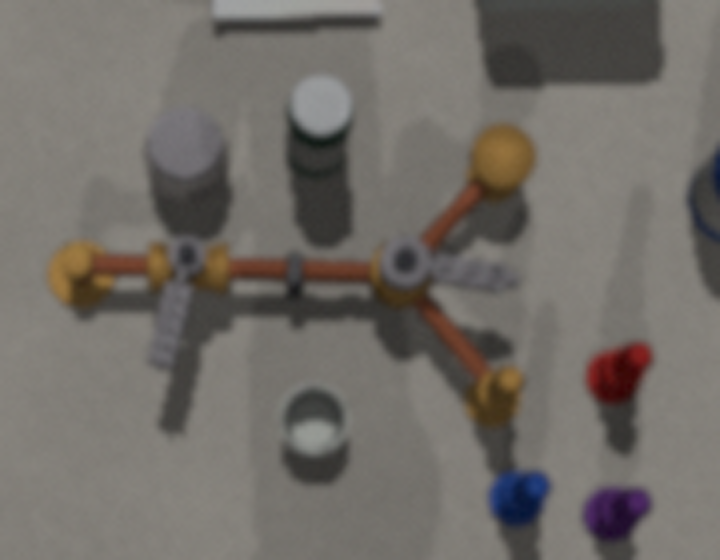

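Candidates shaped like the hose outlet: brass (scene 241,195), red (208,209), blue (233,177) and purple (208,177). The brass one is on the branch pipe, tall and ribbed, so it is the one meant. It is on the robot-side (-x) branch; the capped outlet is at (250,252).

```bash
python3 - <<'E'
from h import *
t=camera("top");s=camera("scene")
T=lambda u,v,z:ray(t,260+u/4,130+v/4,z)
S=lambda u,v,z:ray(s,190+u/4,150+v/4,z)
np.set_printoptions(precision=4,suppress=True)
D=T(405,262,.108);P=T(187,255,.108)
print("div",D,S(333,242,.108),"sup",P,S(577,208,.108),np.linalg.norm(D-P))
a=T(517,279,.1);b=T(160,363,.1);print("tips",a,S(205,258,.1),b,S(577,108,.104))
print("lens",np.linalg.norm((a-D)[:2]),np.linalg.norm((b-P)[:2]))
pd=(P-D)[:2];print("ydir ang-90",np.arctan2(pd[1],pd[0])-np.pi/2,"scene",(lambda q:np.arctan2(q[1],q[0])-np.pi/2)((S(577,208,.108)-S(333,242,.108))[:2]))
print("div dir",np.arctan2(*(a-D)[[1,0]])+np.pi/2,"sup dir",np.arctan2(*(b-P)[[1,0]]))
print("hose top",T(510,380,.135),S(201,130,.135),"cap",T(502,160,.086),S(238,400,.086))
print("inlet",T(80,255,.07),S(699,217,.07))
print("aer",T(321,105,.15),S(461,342,.15),"jar",T(185,145,.09),S(612,340,.09),"scoop",T(315,420,.055),S(408,140,.055))
print("blue top",T(538,487,.135),"red",T(640,357,.135))
E
```

```text
div [ 0.5457 -0.1362  0.108 ] [ 0.5441 -0.1361  0.108 ] sup [0.5585 0.0427 0.108 ] [0.5598 0.043  0.108 ] 0.17933065100237103
tips [ 0.5294 -0.2284  0.1   ] [ 0.5291 -0.2287  0.1   ] [0.4709 0.0679 0.1   ] [0.4691 0.0681 0.104 ]
lens 0.09364918554238047 0.09113177980601549
ydir ang-90 -0.07150270669180148 scene -0.08747427837643351
div dir -0.17474701283206606 sup dir 2.861426487760368
hose top [ 0.441  -0.2126  0.135 ] [ 0.4409 -0.2124  0.135 ] cap [ 0.6342 -0.2244  0.086 ] [ 0.6424 -0.2259  0.086 ]
inlet [0.5697 0.1334 0.07  ] [0.5664 0.1373 0.07  ]
aer [ 0.6702 -0.0713  0.15  ] [ 0.6719 -0.0703  0.15  ] jar [0.6565 0.0416 0.09  ] [0.6633 0.0406 0.09  ] scoop [ 0.4247 -0.0584  0.055 ] [ 0.4309 -0.0575  0.055 ]
blue top [ 0.3549 -0.2293  0.135 ] red [ 0.4555 -0.318   0.135 ]
```

```bash
python3 -m inch '[{"slide":[0.27,-0.28,0.06],"yaw":0.2},{"slide":[0.27,-0.28,0.06],"yaw":0.2},{"slide":[0.27,-0.28,0.06],"yaw":0.2},{"slide":[0.27,-0.28,0.06],"yaw":0.2},{"slide":[0.27,-0.28,0.06],"yaw":0.2},{"slide":[0.27,-0.28,0.06],"yaw":0.2},{"slide":[0.27,-0.28,0.06],"yaw":0.2},{"slide":[0.27,-0.28,0.06],"yaw":0.2},{"slide":[0.27,-0.28,0.06],"yaw":0.2},{"slide":[0.27,-0.28,0.06],"yaw":0.2},{"slide":[0.27,-0.28,0.06],"yaw":0.2},{"slide":[0.27,-0.28,0.06],"yaw":0.2},{"slide":[0.27,-0.28,0.06],"yaw":0.2},{"slide":[0.27,-0.28,0.06],"yaw":0.2}]' 255 40
python3 -c "
import workcell;print([n for n in dir(workcell) if n[0]!='_'])
try: print(workcell.tip_reach)
except Exception as e: print(e)
print(workcell.get_obs()['joint_pos'],workcell.get_obs()['ee_rot'])"
```

```text
clock: 1.37
position: [0.4977, 0.303, 0.302]
ee_rot: [0.086, 0.996, 0.0, -0.0]
ft_force: [-0.8, 0.2, 0.1]
grip_width: 0.0
grasp_force: 0.0
['MotionError', 'camera', 'get_obs', 'hand_in', 'tip_reach']
0.011
[-0.74693627  0.21077759  0.14514093  1.49213774 -0.03116044  1.44148206
  0.79747124] [ 8.60926012e-02  9.96287045e-01  5.67727414e-05 -4.29965849e-04]
```

```bash
python3 -m inch '[{"slide":[0.08,-0.505,0]},{"slide":[0.08,-0.505,0]},{"slide":[0.08,-0.505,0]},{"slide":[0.08,-0.505,0]},{"slide":[0.08,-0.505,0]},{"slide":[0.08,-0.505,0]},{"slide":[0.08,-0.505,0]},{"slide":[0.08,-0.505,0]},{"slide":[0.08,-0.505,0]},{"slide":[0.08,-0.505,0]},{"slide":[0.08,-0.505,0]},{"slide":[0.08,-0.505,0]},{"slide":[0.08,-0.505,0]},{"slide":[0.08,-0.505,-0.1]},{"slide":[0.08,-0.505,-0.1]},{"slide":[0.08,-0.505,-0.1]},{"slide":[0.08,-0.505,-0.1]},{"slide":[0.08,-0.505,-0.1]}]'
python3 - <<'E'
from h import *
print(get_obs()["position"],get_obs()["joint_pos"])
a=snap("scene","s1");b=snap("top","t1")
A=cv2.resize(a["frame"][130:285,190:390,::-1],(800,620))[:300];
x=cv2.resize(a["frame"][150:285,190:390,::-1],(440,297));y=cv2.resize(b["frame"][130:265,240:440,::-1],(440,297))
cv2.imwrite("pics/m1.png",np.vstack([x,y]))
E
```

```text
[0.49769612 0.30297619 0.30198638] [-0.74693627  0.21077759  0.14514093  1.49213774 -0.03116044  1.44148206
  0.79747124]invalid input
```

View pics/m1.png

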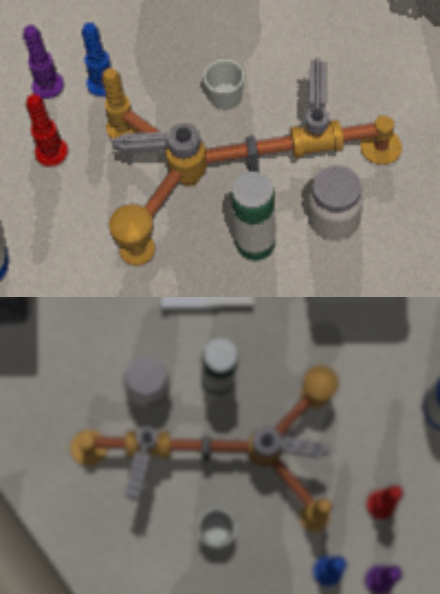

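The scene is unchanged: the call was refused because every row needs "yaw". I'll retype it.

```bash
python3 -m inch '[{"slide":[0.08,-0.505,0],"yaw":0},{"slide":[0.08,-0.505,0],"yaw":0},{"slide":[0.08,-0.505,0],"yaw":0},{"slide":[0.08,-0.505,0],"yaw":0},{"slide":[0.08,-0.505,0],"yaw":0},{"slide":[0.08,-0.505,0],"yaw":0},{"slide":[0.08,-0.505,0],"yaw":0},{"slide":[0.08,-0.505,0],"yaw":0},{"slide":[0.08,-0.505,0],"yaw":0},{"slide":[0.08,-0.505,0],"yaw":0},{"slide":[0.08,-0.505,0],"yaw":0},{"slide":[0.08,-0.505,0],"yaw":0},{"slide":[0.08,-0.505,0],"yaw":0},{"slide":[0.08,-0.505,-0.1],"yaw":0},{"slide":[0.08,-0.505,-0.1],"yaw":0},{"slide":[0.08,-0.505,-0.1],"yaw":0},{"slide":[0.08,-0.505,-0.1],"yaw":0},{"slide":[0.08,-0.505,-0.1],"yaw":0}]'
python3 - <<'E'
from h import *
print(get_obs()["joint_pos"])
a=snap("scene","s2");b=snap("top","t2")
x=cv2.resize(a["frame"][130:285,190:390,::-1],(440,341));y=cv2.resize(b["frame"][150:265,320:440,::-1],(240,230))
cv2.imwrite("pics/m2.png",x)
E
```

```text
clock: 2.97
position: [0.5788, -0.2026, 0.2022]
ee_rot: [0.087, 0.996, 0.0, -0.001]
ft_force: [-0.5, 0.1, -0.1]
grip_width: -0.002
grasp_force: 0.0
[-0.13023597  0.35131127  0.4965365   1.57215196 -0.17279508  1.26339879
  1.7903812 ]
```

View pics/m2.png

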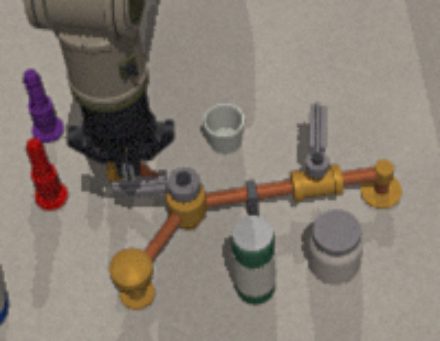

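The shut gripper hangs above the gap on the +x side of the diverter arm, with arm tip at crop (115,185) and hub at (183,180). Next I descend and start the push.

```bash
python3 -m inch '[{"slide":[0,0,-0.04],"yaw":0},{"slide":[0,0,-0.075],"yaw":0},{"slide":[0,0,-0.1],"yaw":0},{"slide":[0,0,-0.112],"yaw":0},{"slide":[0,0,-0.112],"yaw":0},{"slide":[-0.005,0,-0.112],"yaw":0},{"slide":[-0.01,0,-0.112],"yaw":0},{"slide":[-0.015,0,-0.112],"yaw":0},{"slide":[-0.02,0.001,-0.112],"yaw":0},{"slide":[-0.025,0.002,-0.112],"yaw":-0.04}]'
```

```text
clock: 3.9
position: [0.554, -0.2021, 0.0917]
ee_rot: [0.107, 0.994, -0.0, 0.001]
ft_force: [2.5, -2.8, -0.6]
grip_width: -0.003
grasp_force: 1.6
```

```bash
python3 -m inch '[{"slide":[-0.003,0,0],"yaw":-0.04},{"slide":[-0.006,0,0],"yaw":-0.09},{"slide":[-0.009,0,0],"yaw":-0.14},{"slide":[-0.012,0,0],"yaw":-0.19},{"slide":[-0.015,0.001,0],"yaw":-0.24},{"slide":[-0.018,0.001,0],"yaw":-0.29},{"slide":[-0.021,0.002,0],"yaw":-0.34},{"slide":[-0.025,0.003,0],"yaw":-0.39},{"slide":[-0.028,0.004,0],"yaw":-0.44},{"slide":[-0.031,0.005,0],"yaw":-0.49},{"slide":[-0.034,0.0065,0],"yaw":-0.54},{"slide":[-0.034,0.0065,0],"yaw":-0.54}]'
python3 - <<'E'
from h import *
a=snap("scene","s3");b=snap("top","t3")
x=cv2.resize(a["frame"][160:260,200:320,::-1],(720,600),interpolation=cv2.INTER_CUBIC)
cv2.imwrite("pics/m3.png",x)
E
```

```text
clock: 4.9
position: [0.5198, -0.1952, 0.0915]
ee_rot: [0.37, 0.929, 0.0, 0.001]
ft_force: [-1.1, -1.3, 0.7]
grip_width: 0.003
grasp_force: 0.5
```

View pics/m3.png

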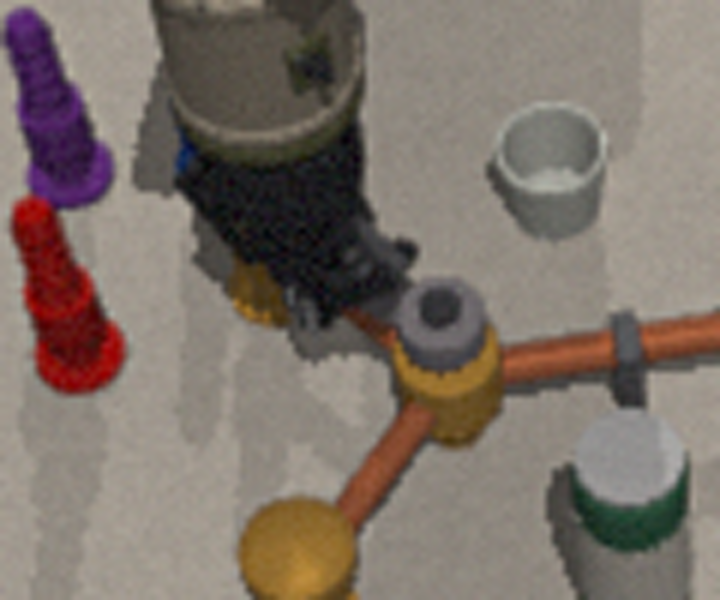

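The gripper hides the diverter arm, and by geometry the arm is at about 0.74 world. I'll push on to about 0.90, back off, and look.

```bash
python3 -m inch '[{"slide":[-0.003,0.001,0],"yaw":-0.05},{"slide":[-0.0055,0.002,0],"yaw":-0.1},{"slide":[-0.008,0.0035,0],"yaw":-0.16},{"slide":[-0.008,0.0035,0],"yaw":-0.16},{"slide":[0.004,-0.012,0],"yaw":-0.16},{"slide":[0.01,-0.018,0],"yaw":-0.16},{"slide":[0.01,-0.018,0.04],"yaw":-0.16},{"slide":[0.01,-0.018,0.08],"yaw":-0.16},{"slide":[0.01,-0.018,0.12],"yaw":-0.16},{"slide":[0,0.02,0.13],"yaw":-0.16},{"slide":[-0.01,0.06,0.13],"yaw":-0.16},{"slide":[-0.02,0.1,0.13],"yaw":-0.16},{"slide":[-0.02,0.14,0.13],"yaw":-0.16},{"slide":[-0.02,0.18,0.13],"yaw":-0.16},{"slide":[-0.02,0.22,0.13],"yaw":-0.16},{"slide":[-0.02,0.22,0.13],"yaw":-0.16}]'
python3 - <<'E'
from h import *
a=snap("scene","s4");b=snap("top","t4")
x=cv2.resize(a["frame"][170:260,220:300,::-1],(400,450),interpolation=cv2.INTER_CUBIC)
y=cv2.resize(b["frame"][150:240,330:410,::-1],(400,450),interpolation=cv2.INTER_CUBIC)
cv2.imwrite("pics/m4.png",np.hstack([x,y]))
E
```

```text
clock: 6.33
position: [0.4993, 0.0337, 0.2202]
ee_rot: [0.436, 0.9, 0.001, -0.001]
ft_force: [-0.4, 1.7, 0.3]
grip_width: 0.002
grasp_force: 0.0
```

View pics/m4.png

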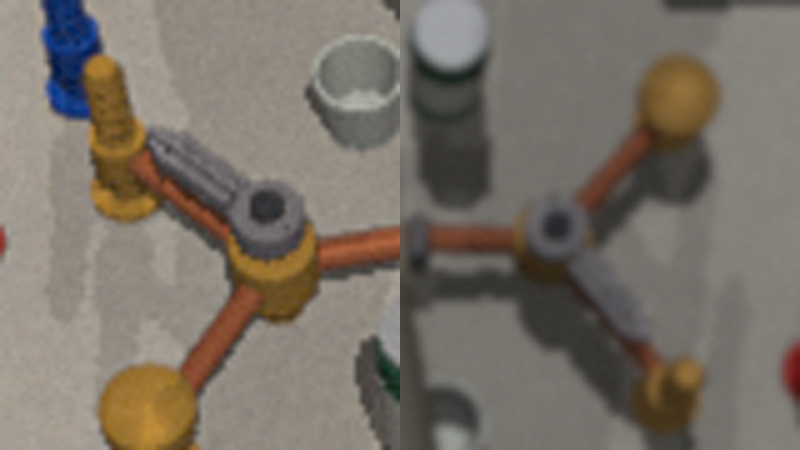

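```bash
cat > m.py <<'E'
from h import *
t=camera("top");s=camera("scene")
T=lambda u,v,z:ray(t,330+u/5,150+v/5,z)[:2]
S=lambda u,v,z:ray(s,220+u/5,170+v/5,z)[:2]
al=lambda v:np.arctan2(-v[0],-v[1])
for n,hub,tip,hose,cap in(("T",T(156,228,.108),T(247,337,.1),T(286,370,.135),T(279,92,.086)),("S",S(267,205,.108),S(148,138,.102),S(100,65,.135),S(148,400,.086))):
    print(n,hub,"arm",al(tip-hub),np.linalg.norm(tip-hub),"hose",al(hose-hub),np.linalg.norm(hose-hub),"cap",al(cap-hub),np.linalg.norm(cap-hub))
E
python3 m.py
```

```text
T [ 0.54533444 -0.13603875] arm 0.9166241916018436 0.09258002616321943 hose 0.9271239143262544 0.12637784230097848 cap -0.8109089363155587 0.13024087912544616
S [ 0.54586938 -0.13602644] arm 0.8573578945751898 0.0899591810916812 hose 0.928427068330852 0.12913819348621292 cap -0.8232124139222595 0.1317421374860002
```

```bash
cat > pol.py <<'E'
from h import *
import sys
def meas(hub,lo,hi,z=.105,rs=(.035,.045,.055,.065)):
    for n in("top","scene"):
        c=camera(n);f=c["frame"].astype(np.float32)
        A=np.arange(lo,hi,.01);out=[]
        for r in rs:
            p=np.array([proj(c,[hub[0]-r*np.sin(a),hub[1]-r*np.cos(a),z]) for a in A],np.float32)
            v=cv2.remap(f,p[None,:,0].copy(),p[None,:,1].copy(),cv2.INTER_LINEAR)[0]
            d=v[:,0]-v[:,2]   # red-blue
            m=d<(np.percentile(d,5)+np.percentile(d,60))/2
            out.append((r,round(A[m].min(),3),round(A[m].max(),3),round(A[m].mean(),3),round(float(2*r*np.tan(m.sum()*.005)),4)))
        print(n,*out,sep="\n  ")
if __name__=="__main__": meas((.5453,-.136),.5,1.35)
E
python3 pol.py
```

```text
top
  (0.035, np.float64(0.74), np.float64(1.16), np.float64(0.95), 0.0153)
  (0.045, np.float64(0.74), np.float64(1.14), np.float64(0.94), 0.0187)
  (0.055, np.float64(0.74), np.float64(1.11), np.float64(0.925), 0.0212)
  (0.065, np.float64(0.76), np.float64(1.09), np.float64(0.925), 0.0223)
scene
  (0.035, np.float64(0.5), np.float64(1.08), np.float64(0.866), 0.0113)
  (0.045, np.float64(0.55), np.float64(0.94), np.float64(0.762), 0.0122)
  (0.055, np.float64(0.6), np.float64(1.04), np.float64(0.82), 0.0252)
  (0.065, np.float64(0.66), np.float64(1.04), np.float64(0.85), 0.0257)
```

```bash
python3 - <<'E'
from h import *
o=[]
for n,x0,y0,w,h in(("scene",240,188,50,40),("top",350,186,50,40)):
    c=camera(n);k=10 if 0 else 8
    f=cv2.resize(c["frame"][y0:y0+h,x0:x0+w,::-1],None,fx=k,fy=k,interpolation=cv2.INTER_CUBIC)
    a=.93;u=np.array([-np.sin(a),-np.cos(a)]);nn=np.array([u[1],-u[0]])
    P=lambda r,q,z:tuple(int((p-q0+.5)*k) for p,q0 in zip(proj(c,[*(np.array([.5455,-.136])+r*u+q*nn),z]),(x0,y0)))
    for r,q,z in((.095,0,.096),(.074,.011,.104),(.074,-.011,.104),(.03,.011,.104),(.03,-.011,.104)): cv2.circle(f,P(r,q,z),3,(0,0,255),1)
    cv2.circle(f,P(0,0,.108),3,(0,255,0),1)
    o.append(f)
cv2.imwrite("pics/m5.png",np.hstack(o))
E
```

```text
(no output)
```

View pics/m5.png

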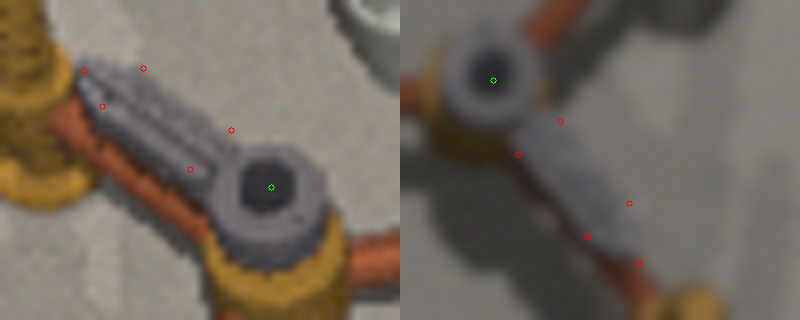

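The dots mark where the arm would be at 0.93 world. The arm lies nearly parallel to them in both views, at about 0.90–0.92, so it is slightly short. I'll nudge it 1.5 mm past the previous contact.

```bash
python3 -m inch '[{"slide":[0.01,-0.04,0],"yaw":0},{"slide":[0.02,-0.08,0],"yaw":0},{"slide":[0.03,-0.12,0],"yaw":0},{"slide":[0.03,-0.16,0],"yaw":0},{"slide":[0.03,-0.2,0],"yaw":0},{"slide":[0.03,-0.238,0],"yaw":0},{"slide":[0.03,-0.238,-0.04],"yaw":0},{"slide":[0.03,-0.238,-0.08],"yaw":0},{"slide":[0.03,-0.238,-0.115],"yaw":0},{"slide":[0.03,-0.238,-0.13],"yaw":0},{"slide":[0.03,-0.238,-0.13],"yaw":-0.025},{"slide":[0.023,-0.23,-0.13],"yaw":-0.025},{"slide":[0.016,-0.221,-0.13],"yaw":-0.025},{"slide":[0.013,-0.2175,-0.13],"yaw":-0.025},{"slide":[0.011,-0.2153,-0.13],"yaw":-0.025},{"slide":[0.011,-0.2153,-0.13],"yaw":-0.025}]'
python3 -m inch '[{"slide":[0.008,-0.01,0],"yaw":0},{"slide":[0.018,-0.022,0],"yaw":0},{"slide":[0.018,-0.022,0.04],"yaw":0},{"slide":[0.018,-0.022,0.08],"yaw":0},{"slide":[0.018,-0.022,0.12],"yaw":0},{"slide":[0,0.02,0.13],"yaw":0},{"slide":[-0.01,0.06,0.13],"yaw":0.1},{"slide":[-0.02,0.1,0.13],"yaw":0.2},{"slide":[-0.025,0.14,0.13],"yaw":0.3},{"slide":[-0.025,0.18,0.13],"yaw":0.4},{"slide":[-0.025,0.21,0.13],"yaw":0.5},{"slide":[-0.025,0.213,0.13],"yaw":0.6},{"slide":[-0.025,0.213,0.13],"yaw":0.64},{"slide":[-0.025,0.213,0.13],"yaw":0.64}]'
python3 pol.py
python3 -c "
from pol import *
import math
print('supply');meas((.559,.043),-1.571-2.861-.5+6.2832,-1.571-2.861+.5+6.2832,rs=(.05,.065))"
```

```text
clock: 8.07
position: [0.5113, -0.1903, 0.0914]
ee_rot: [0.453, 0.892, 0.0, 0.001]
ft_force: [0.7, 0.3, -0.8]
grip_width: -0.002
grasp_force: 0.0
clock: 9.23
position: [0.4862, 0.0232, 0.2209]
ee_rot: [0.148, 0.989, 0.0, 0.0]
ft_force: [1.0, 0.1, -0.7]
grip_width: -0.001
grasp_force: 0.0
top
  (0.035, np.float64(0.78), np.float64(1.15), np.float64(0.965), 0.0135)
  (0.045, np.float64(0.77), np.float64(1.17), np.float64(0.97), 0.0187)
  (0.055, np.float64(0.77), np.float64(1.15), np.float64(0.96), 0.0217)
  (0.065, np.float64(0.81), np.float64(1.12), np.float64(0.965), 0.021)
scene
  (0.035, np.float64(0.5), np.float64(1.09), np.float64(0.864), 0.0092)
  (0.045, np.float64(0.6), np.float64(1.0), np.float64(0.758), 0.0118)
  (0.055, np.float64(0.63), np.float64(1.07), np.float64(0.85), 0.0252)
  (0.065, np.float64(0.68), np.float64(1.06), np.float64(0.87), 0.0257)
supply
top
  (0.05, np.float64(2.221), np.float64(2.341), np.float64(2.281), 0.0065)
  (0.065, np.float64(1.971), np.float64(2.341), np.float64(2.113), 0.0144)
scene
  (0.05, np.float64(1.571), np.float64(2.021), np.float64(1.796), 0.0234)
  (0.065, np.float64(1.671), np.float64(2.001), np.float64(1.836), 0.0223)
```

```bash
python3 -m inch '[{"slide":[0,0,-0.04],"yaw":0},{"slide":[0,0,-0.08],"yaw":0},{"slide":[0,0,-0.115],"yaw":0},{"slide":[0,0,-0.13],"yaw":0},{"slide":[0,0,-0.13],"yaw":0},{"slide":[0.001,0.005,-0.13],"yaw":0},{"slide":[0.002,0.01,-0.13],"yaw":0},{"slide":[0.003,0.014,-0.13],"yaw":0}]'
python3 -m inch '[{"slide":[0,0.005,0],"yaw":-0.06},{"slide":[0,0.009,0],"yaw":-0.12},{"slide":[0,0.013,0],"yaw":-0.18},{"slide":[0.001,0.017,0],"yaw":-0.24},{"slide":[0.002,0.022,0],"yaw":-0.32},{"slide":[0.004,0.028,0],"yaw":-0.41},{"slide":[0.006,0.034,0],"yaw":-0.5},{"slide":[0.009,0.04,0],"yaw":-0.59},{"slide":[0.012,0.045,0],"yaw":-0.68},{"slide":[0.016,0.05,0],"yaw":-0.77},{"slide":[0.02,0.055,0],"yaw":-0.86},{"slide":[0.024,0.0585,0],"yaw":-0.94},{"slide":[0.029,0.062,0],"yaw":-1.03},{"slide":[0.034,0.0655,0],"yaw":-1.12},{"slide":[0.039,0.0685,0],"yaw":-1.2},{"slide":[0.043,0.07,0],"yaw":-1.27},{"slide":[0.043,0.07,0],"yaw":-1.27}]'
```

```text
clock: 10.1
position: [0.4901, 0.0378, 0.0921]
ee_rot: [0.149, 0.989, 0.001, 0.001]
ft_force: [-2.4, -1.6, 1.3]
grip_width: 0.001
grasp_force: 1.1
clock: 11.52
position: [0.5328, 0.1084, 0.0915]
ee_rot: [0.707, 0.707, 0.001, 0.0]
ft_force: [-0.4, -0.1, -0.2]
grip_width: 0.002
grasp_force: 0.0
```

```bash
python3 -m inch '[{"slide":[0.002,0,0],"yaw":-0.05},{"slide":[0.004,0.0005,0],"yaw":-0.07},{"slide":[0.005,0.001,0],"yaw":-0.07},{"slide":[0.006,0.001,0],"yaw":-0.07},{"slide":[0.007,0.001,0],"yaw":-0.07}]'; python3 -m inch '[{"slide":[0.001,0,0],"yaw":0},{"slide":[0.002,0,0],"yaw":0}]'
```

```text
clock: 11.93
position: [0.5389, 0.1081, 0.0906]
ee_rot: [0.73, 0.683, 0.0, -0.0]
ft_force: [-2.3, 1.9, 1.2]
grip_width: 0.001
grasp_force: 1.0
clock: 12.1
position: [0.5408, 0.108, 0.0904]
ee_rot: [0.731, 0.683, 0.0, -0.0]
ft_force: [-2.7, 1.6, 1.9]
grip_width: 0.002
grasp_force: 1.1
```

```bash
python3 -m inch '[{"slide":[0.001,0,0],"yaw":0},{"slide":[0.002,0,0],"yaw":0}]';python3 -m inch '[{"slide":[0.001,0,0],"yaw":0},{"slide":[0.0015,0,0],"yaw":0}]' | grep -E "force|pos"
```

```text
clock: 12.27
position: [0.5414, 0.108, 0.0902]
ee_rot: [0.731, 0.683, -0.001, -0.001]
ft_force: [-15.5, 1.4, 11.7]
grip_width: 0.001
grasp_force: 7.7
position: [0.5415, 0.108, 0.0901]
ft_force: [-20.9, 0.9, 17.2]
grasp_force: 10.9
```

The force has risen to 21 N, so the lever is on its stop. I'll back off, lift and check.

```bash
python3 -m inch '[{"slide":[-0.008,0,0],"yaw":0},{"slide":[-0.025,0,0],"yaw":0},{"slide":[-0.03,0,0.04],"yaw":0},{"slide":[-0.03,0,0.08],"yaw":0},{"slide":[-0.03,0,0.12],"yaw":0},{"slide":[-0.06,0.03,0.15],"yaw":0},{"slide":[-0.08,0.06,0.15],"yaw":0},{"slide":[-0.1,0.1,0.15],"yaw":0},{"slide":[-0.1,0.14,0.15],"yaw":0},{"slide":[-0.1,0.18,0.15],"yaw":0},{"slide":[-0.1,0.2,0.15],"yaw":0},{"slide":[-0.1,0.2,0.15],"yaw":0}]'
python3 - <<'E'
from h import *
from pol import meas
meas((.5453,-.136),.5,1.35,rs=(.055,.065));print("supply");meas((.559,.043),2.6,3.9,rs=(.05,.065))
x=cv2.resize(camera("scene")["frame"][150:270,200:390,::-1],(570,360),interpolation=cv2.INTER_CUBIC)
y=cv2.resize(camera("top")["frame"][150:230,260:450,::-1],(570,240),interpolation=cv2.INTER_CUBIC)
cv2.imwrite("pics/m6.png",np.vstack([x,y]))
E
```

```text
clock: 13.43
position: [0.4428, 0.3134, 0.2397]
ee_rot: [0.729, 0.685, 0.0, -0.0]
ft_force: [-0.1, -0.1, 0.0]
grip_width: 0.0
grasp_force: 0.0
top
  (0.055, np.float64(0.78), np.float64(1.13), np.float64(0.955), 0.02)
  (0.065, np.float64(0.8), np.float64(1.11), np.float64(0.955), 0.021)
scene
  (0.055, np.float64(0.64), np.float64(1.07), np.float64(0.855), 0.0246)
  (0.065, np.float64(0.69), np.float64(1.06), np.float64(0.875), 0.025)
supply
top
  (0.05, np.float64(3.03), np.float64(3.44), np.float64(3.235), 0.0213)
  (0.065, np.float64(3.07), np.float64(3.39), np.float64(3.23), 0.0216)
scene
  (0.05, np.float64(3.04), np.float64(3.66), np.float64(3.35), 0.0326)
  (0.065, np.float64(3.09), np.float64(3.54), np.float64(3.315), 0.0304)
```

View pics/m6.png

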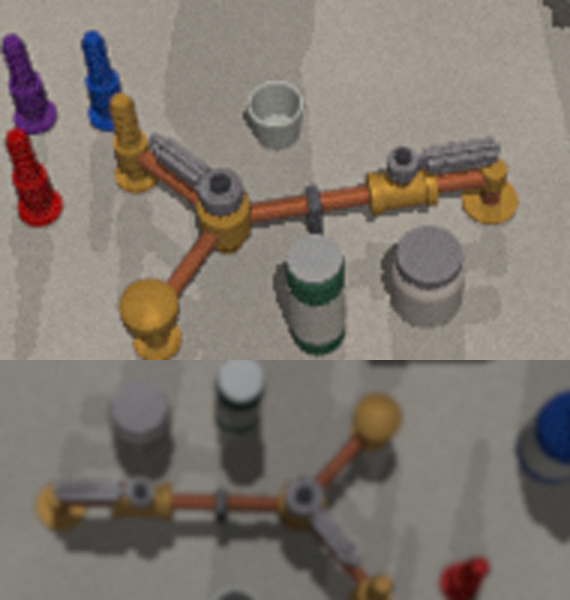

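The lever lies over the inlet pipe, against its stop. By the same top-view measure it reads 3.232, so the target for the diverter is 0.96 and it reads 0.955, pointing at the brass hose tail. The bystanders have not moved.

```bash
python3 -c "
from workcell import *
print(hand_in())"
```

```text
the job is handed in; nothing more can be done
None
```

The diverter points along its branch at the ribbed hose outlet (about 0.005 rad off in the top view), the supply lever was then pushed fully open to its stop, and the job is handed in at about 13.6 s; no verdict was shown.

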